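# Blank check of the oil-clarity tester

### The arm

A 6-joint arm with a two-finger parallel gripper is mounted at the origin on the work surface. World frame = base frame: x ahead of the robot, y to its left, z up, the work surface at z = 0. Lengths are in mm, angles in rad, forces in N, time in s.
With the tool pointing down it reaches from about 325 to 900 mm from the base axis. Payload 6.1 kg.
Tool frame: the origin (TCP) lies at the very end of the fingers, on their centre line; the grasp point (between the pads) lies r.tcp_to_grasp behind it (r.tcp_to_grasp is the distance from the TCP to the grasp point, in mm); z points along the fingers, y is the line along which they close (so a half turn about z gives the same grasp; the last joint's range is limited). The gripper opens to 85 mm and grips with 20 to 120 N. Pads are 22 mm wide; open, the fingers measure 114 mm over their backs; the gripper's body (76 mm by 85 mm) begins 54 mm behind the grasp point. The pads swing forward as they close: fully open they stand 13 mm farther back than shut.
Start: joints at [-1.368, 0.22, 1.526, -0, 1.395, -0.126], TCP at [201.81, -591.514, 231.3] pointing down, gripper open.
Joint ranges: [-2.98, 2.98], [-0.91, 2.08], [0.09, 2.57], [-1.24, 4.39], [0.2, 2.65], [-2.68, 2.68]. Speed limits (rad/s): [2.57, 2.57, 3.01, 3.14, 3.14, 3.14].

### API

Orientations are given as a unit quaternion [x, y, z, w].
In Python, from cell import r gives the robot as it stands.
- The arm moves only by the shell command python3 -m inch 'ROWS' [FORCE]. ROWS is JSON, a list of rows, each an object with "gripper": the finger opening in mm, from 0 to 85.4; "delta_pos": the shift along the tool's x, y, z in mm, a list of three; "twist": the turn, a rotation vector about the tool's x, y, z in rad, a list of three. In form: [{"gripper": gripper, "delta_pos": [x, y, z], "twist": [ax, ay, az]}, ...]. A call has 1 to 8 rows; each row is the pose to reach, as a shift and turn from the pose commanded when the call began, along the tool's axes at that moment; what a row does not reach only later rows make up. A row lasts 1/8 s, in which the tool goes at most 62.5 mm and 10.7 degrees, less where a joint would pass 70% of its speed; a pose out of reach is approached as far as the arm can. A call with a gripper value outside its range is refused whole. The fingers move at their own pace and stop on an object; FORCE is the grip in N (left out, the last holds). Time passes only in rows, so rows that repeat a pose let the fingers close. It gives the time, the measured TCP pose, the force, the opening and the grip force at its end, in the units of the state.
- r.get_obs(): the state, without advancing time (a new reading comes with each control period).
- r.capture(name): name is "scene" or "top"; returns the picture (480x640x3 uint8, red, green, blue); there is no depth.
- r.camera_info(name): a dict with "fx", "fy", "cx", "cy" (pixels), "distortion" ([k1, k2, p1, p2, k3] as OpenCV has them; the pictures are not rectified), "view" (4x4, takes a point from world to camera coordinates). Camera axes: x right, y down, z forward; pixel columns grow to the right and rows downward; lengths in mm; the calibration is good to about 2 mm. A picture is of the moment at which its call begins. camera_info takes no time and is no camera call.
- r.finish_job(): hands the job in; it is judged then, once.
Trained networks look in the newest picture that a camera, given by its name, has taken for a name from the list of things; names that differ only in an ending like _2 or _b are one class to them, and where a whole thing is asked for, a point or a joint stands for the part that bears it (a point fixed in the world has none). Each returns a list of dicts, best first, with "score" (0 to 1); they miss things now and then, are a little off and sometimes report something else, mostly with a low value. They report only what shows in the picture. A call takes as long as a camera call. They do not tell look-alikes from the thing itself.
- r.regions_of(camera, query): "pixels" (480x640 bool, what is visible of it) and "rect" ([left, top, right, bottom] in pixels, round what is visible of it).
The state is a dict: "time": time; "q": joint angles; "dq": joint speeds; "joint_efforts": joint torques, N m; "tool_pos": TCP position; "tool_rot": TCP orientation; "force": force on the tool from outside, world axes, zero at the start; "wrist_torque": the same for the moment, N m; "finger_gap": finger opening in mm; "finger_force": force on a finger pad.
Only numpy, scipy, OpenCV 4.12 (cv2) and the standard library are available. Lean on these libraries where they do the work, as an engineer would, in place of code of your own. Each camera call takes 0.05 s, during which the arm holds its last target. There are 200 camera calls.

### The job

Make the oil-clarity tester ready for its blank reading: slide the shade ring over the top of the sensor post, fully down onto the shoulder, and let it go. Then take the empty square glass cell from its rack, fingers on the two frosted faces only and never on the clear ones, and hold it upright in the light path, midway between lamp and sensor post, with the beam passing squarely through the middle of both clear faces in the lower half of the cell (26 mm above its underside). Finish while still holding it there in the air, motionless, touching nothing of the tester, and leave everything else where it stands.

Things in the scene. Friction and masses are not known exactly. Their poses are not given: they have to be found in the camera images.
- tester: oil-clarity tester, fixed: grey base plate 80 (x) by 220 (y) by 14 mm; black lamp housing 44 x 44 mm, 105 mm tall, centred at y = +80 mm, lens face at y = +58 mm; round aluminium sensor post, 28 mm diameter, centred at y = -72 mm, with a slimmer steel shaft on top. A thin level beam runs along y from lens to post, 85 mm above the table. Origin: centre of the underside; z up
- tester_beam (a point): the point of the beam midway between lamp and sensor post, 85 mm above the table; its y axis is the beam's direction (towards the lamp), z up; free space all round and above it, base plate's top 71 mm below
- tester_seat (a point): centre of the sensor post's shoulder, 102 mm above the table, where the underside of the shade ring must rest; from it the 18 mm diameter shaft stands up 30 mm, the last 6 mm tapering to 12 mm diameter
- shade: shade ring, plain aluminium, the widest ring on the cardboard sheet: outer diameter 46 mm, bore 22 mm, 18 mm high, 55 g; lies flat, axis z up. Origin: centre of its underside
- cell: empty open-topped square glass cell, 24 x 24 mm, 70 mm tall, 40 g, standing in a rack pocket, underside 6 mm above the table. Faces at -x and +x are frosted (milky white plates, 21 mm wide, 24 mm over both); faces at -y and +y are clear glass (19 mm wide, 24 mm over both). Origin: centre of its underside; z up
- cell_window (a point): point on the cell's axis 26 mm above its underside, midway between the clear faces, through which the beam must pass; axes as the cell's
- rack: grey plastic rack, fixed, 150 (x) by 60 (y) by 20 mm, with two round pockets of 37 mm diameter, 14 mm deep, at x = -45 and +45 mm; one holds the cell, the other the vial. Origin: centre of its underside
- card: cardboard sheet, fixed, 160 (x) by 130 (y) by 3 mm, on which shade ring, sleeve and bolt lie. Origin: centre of its underside
- vial: round amber vial with black cap, 26 mm diameter, 70 mm tall, in the rack's other pocket; leave it alone. Origin: centre of its underside
- sleeve: steel spacer sleeve on the cardboard, outer diameter 30 mm, bore 12 mm (too small for the shaft), 26 mm high; leave it alone. Origin: centre of its underside
- bolt: hex bolt lying on the cardboard, 48 mm long, 18 mm high; leave it alone
- sprocket: flat rear sprocket, 175 mm diameter, 6 mm thick, lying on the table beyond the tester; leave it alone. Origin: centre of its underside
- mug: white mug, 80 mm diameter, 110 mm tall, standing beyond the work area; leave it alone. Origin: centre of its underside
Mind the look-alikes: they are no part of the job. Of the things shaped like the shade, the aluminium one is meant. Of the things that look like the cell, the smaller one is meant.

How it is judged:
By the outcome, as a careful person would: the job done as asked, in the order asked, and still so for the second after the job is handed in, while the arm keeps its last pose, push and grip.
It also fails if it takes over 50 s, if anything falls off the work surface, if the arm or the gripper's body presses on something with over 40 N, if the wrist force passes 120 N, or if a joint passes its speed limit or range.

## Working session

There is one attempt and no reset: what is moved stays moved. The work goes in short steps, Python scripts to look and compute and a shell command to move; the robot and the scene stay as the last step left them, time stands still between calls to the robot, and variables do not carry over. Pictures are saved under pics/ and viewed, at most 10 in all, crops included, and the job is handed in when it is done.

```bash
ls; mkdir -p pics
python3 - <<'E'
from cell import r
import cv2,numpy as np
for n in ("scene","top"):
    im=r.capture(n); cv2.imwrite(f"pics/{n}0.png",im[:,:,::-1])
    c=r.camera_info(n); print(n,{k:np.round(v,3).tolist() for k,v in c.items()})
    for q in ("shade","cell","tester","rack","card","vial","sleeve"):
        for d in r.regions_of(n,q):
            ys,xs=np.nonzero(d["pixels"]); print(q,round(d["score"],2),d["rect"],xs.mean().round(1),ys.mean().round(1))
print(r.get_obs(),r.tcp_to_grasp)
E
```

```text
pics
scene {'fx': 525.576, 'fy': 525.576, 'cx': 316.647, 'cy': 241.974, 'distortion': [0.032, 0.0, 0.0, 0.0, 0.0], 'view': [[0.58, 0.815, 0.007, -324.013], [0.621, -0.437, -0.651, -286.669], [-0.527, 0.382, -0.759, 1461.725], [0.0, 0.0, 0.0, 1.0]]}
shade 0.73 [317.2, 183.0, 338.5, 201.6] 327.8 190.2
shade 0.48 [380.0, 194.4, 401.7, 212.6] 389.1 200.4
cell 0.76 [160.4, 279.3, 180.2, 310.8] 170.5 295.2
cell 0.61 [98.4, 271.2, 129.5, 313.0] 112.7 289.5
tester 0.58 [262.5, 190.0, 357.8, 281.7] 312.3 238.7
rack 0.68 [151.2, 284.2, 226.2, 351.1] 189.3 320.2
card 0.98 [363.6, 181.3, 447.1, 240.2] 404.7 213.8
vial 0.84 [192.8, 305.9, 206.7, 335.4] 199.8 320.3
sleeve 0.61 [416.5, 207.0, 432.6, 223.8] 422.3 215.4
top {'fx': 598.353, 'fy': 598.353, 'cx': 330.1, 'cy': 238.82, 'distortion': [-0.011, 0.0, 0.0, 0.0, 0.0], 'view': [[-0.115, -0.993, -0.003, 48.922], [-0.972, 0.114, -0.205, 595.108], [0.204, -0.02, -0.979, 1395.814], [0.0, 0.0, 0.0, 1.0]]}
shade 0.76 [215.5, 285.3, 232.2, 305.3] 221.6 294.9
shade 0.65 [258.6, 329.2, 279.0, 345.8] 266.1 337.6
cell 0.79 [478.1, 295.5, 506.2, 313.2] 492.
[... 337 characters left out ...]
array([-1.36809178e+00,  2.20365032e-01,  1.52647208e+00, -6.39162788e-06,
        1.39472843e+00, -1.26093591e-01]), 'dq': array([-0.00022781, -0.00044313, -0.00068594, -0.00122085,  0.00108182,
        0.00126032]), 'joint_efforts': array([-1.27341551e-03, -4.96791744e+01, -3.89708591e+01, -1.03841166e-04,
        6.32846295e-04, -5.91099607e-06]), 'tool_pos': array([ 201.81407467, -591.51909833,  231.33612175]), 'tool_rot': array([ 9.86516790e-01,  1.63660082e-01, -2.62500547e-06,  1.36654757e-05]), 'force': array([-0.39180756, -0.04662728,  0.57125201]), 'wrist_torque': array([ 0.04760709,  0.00818264, -0.08964653]), 'finger_force': 0.0, 'finger_gap': 85.3984948334664} 18.700000000000003
```

Run:
```python
import cv2
a=cv2.imread("pics/top0.png")[220:360,170:520]; cv2.imwrite("pics/topc.png",cv2.resize(a,(800,320),interpolation=cv2.INTER_CUBIC))
a=cv2.imread("pics/scene0.png")[170:360,90:450]; cv2.imwrite("pics/scenec.png",cv2.resize(a,(800,422),interpolation=cv2.INTER_CUBIC))
```

```text
(no output)
```

View pics/topc.png

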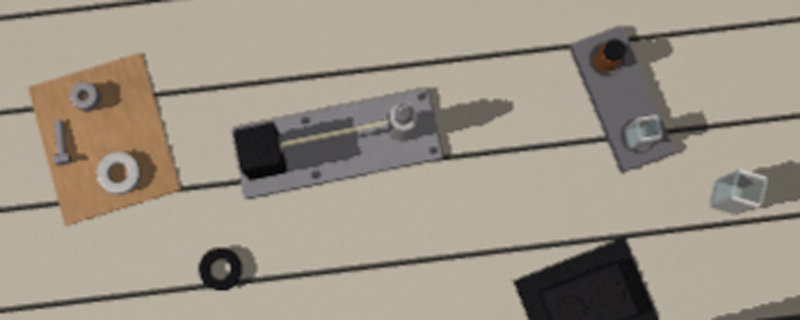

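View pics/scenec.png

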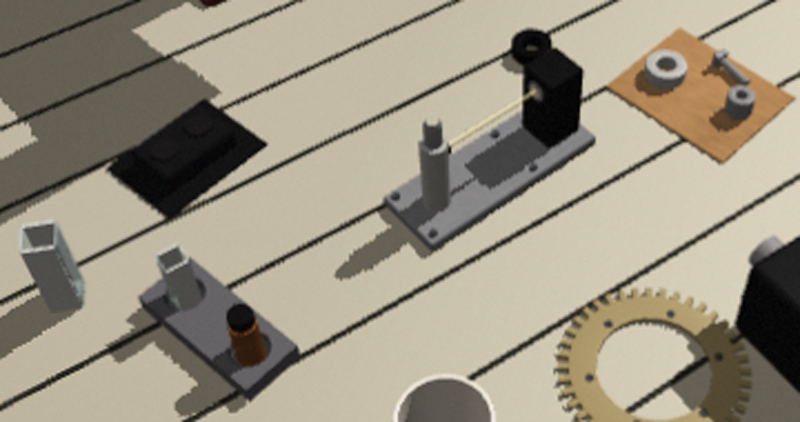

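Aluminium ring on the card (top 222,295; scene 389,200) fits the shade; the black ring off the card (top 266,338) is the look-alike. The smaller glass cell standing in the rack (top 451,277) is the cell; the bigger one on the table (top 492,303) isn't. Next I fit poses in both views.

```bash
cat > h.py <<'E'
import cv2,numpy as np
from scipy.optimize import minimize
from cell import r
def proj(n,P):
    c=r.camera_info(n);V=np.array(c["view"])
    K=np.array([[c["fx"],0,c["cx"]],[0,c["fy"],c["cy"]],[0,0,1.]])
    return cv2.projectPoints(np.asarray(P,float),cv2.Rodrigues(V[:3,:3])[0],V[:3,3],K,np.array(c["distortion"],float))[0][:,0]
def box(x0,x1,y0,y1,z0,z1): return np.array([[x,y,z] for x in(x0,x1) for y in(y0,y1) for z in(z0,z1)],float)
def cyl(x,y,rad,z0,z1,r2=None):
    t=np.linspace(0,2*np.pi,40,endpoint=False);c=np.c_[np.cos(t),np.sin(t)]
    return np.vstack([np.c_[c*rad+[x,y],0*t+z0],np.c_[c*(r2 or rad)+[x,y],0*t+z1]])
def place(P,p):
    c,s=np.cos(p[2]),np.sin(p[2]); return np.c_[P[:,:2]@np.array([[c,s],[-s,c]])+p[:2],P[:,2]]
PARTS={"tester":[box(-40,40,-110,110,0,14),box(-22,22,58,102,14,119-14+0),cyl(0,-72,14,14,102),cyl(0,-72,9,102,126),cyl(0,-72,9,126,132,6)],
"rack":[box(-75,75,-30,30,0,20)],"card":[box(-80,80,-65,65,0,3)],"shade":[cyl(0,0,23,3,21)],"cell":[box(-12,12,-12,12,6,76)],
"sleeve":[cyl(0,0,15,3,29)],"vial":[cyl(0,0,13,6,76)]}
S=4
def render(n,parts,p,rc):
    x0,y0,x1,y1=rc; m=np.zeros(((y1-y0)*S,(x1-x0)*S),np.uint8)
    for P in parts:
        u=(proj(n,place(P,p))-[x0,y0]+.5)*S
        cv2.fillConvexPoly(m,cv2.convexHull(np.round(u*16).astype(np.int32)),255,shift=4)
    return cv2.resize(m,(x1-x0,y1-y0),interpolation=cv2.INTER_AREA)/255.
def fit(masks,parts,p0,yaw=True):
    def cost(q):
        p=q if yaw else [q[0],q[1],0]; e=0
        for n,m in masks.items():
            ys,xs=np.nonzero(m); rc=[max(xs.min()-25,0),max(ys.min()-25,0),xs.max()+25,ys.max()+25]
            e+=np.abs(render(n,parts,p,rc)-m[rc[1]:rc[3],rc[0]:rc[2]]).sum()/m.sum()
        return e
    k=3 if yaw else 2
    s0=np.vstack([p0[:k]]+[np.array(p0[:k])+d for d in np.diag([12,12,.12][:k])])
    o=minimize(cost,p0[:k],method="Nelder-Mead",options=dict(initial_simplex=s0,xatol=.02,fatol=1e-4)); return o.x,o.fun
def ray(n,uv,z):
    c=r.camera_info(n);V=np.array(c["view"]);K=np.array([[c["fx"],0,c["cx"]],[0,c["fy"],c["cy"]],[0,0,1.]])
    d=np.append(cv2.undistortPoints(np.array([[uv]],float),K,np.array(c["distortion"],float))[0,0],1)
    R=V[:3,:3];o=-R.T@V[:3,3];d=R.T@d; return (o+d*(z-o[2])/d[2])[:2]
E
python3 - <<'E'
from h import *
C={"shade":{"top":(221,295),"scene":(389,200)},"cell":{"top":(451,277),"scene":(170,295)},"tester":{"top":(316,282),"scene":(312,238)},"rack":{"top":(441,262),"scene":(189,320)},"card":{"top":(215,279),"scene":(404,214)},"vial":{"top":(436,243),"scene":(200,320)}}
z={"shade":12,"cell":40,"tester":20,"rack":20,"card":3,"vial":40}
for q,d in C.items():
    ms={}
    for n,c in d.items():
        L=[x["pixels"] for x in r.regions_of(n,q)]
        L=[m for m in L if np.hypot(*(np.array(np.nonzero(m)[::-1]).mean(1)-c))<15]
        if L: ms[n]=cv2.morphologyEx(L[0].astype(np.uint8),cv2.MORPH_CLOSE,np.ones((7,7))) if q in("shade","cell") else L[0]
    g=ray("top",C[q]["top"],z[q])
    yawed=q in("tester","rack","card","cell")
    B=[]
    for y0 in ((-.6,-.3,0,.3,.6) if yawed else (0,)):
        if q in("tester","rack","card"): ys=[y0+k for k in((0,np.pi) if q=="tester" else(np.pi/2,0))]
        else: ys=[y0]
        for yy in ys: B.append(fit(ms,PARTS[q],[*g,yy],yawed))
    B.sort(key=lambda b:b[1]); print(q,list(ms),[(b[0].round(3).tolist(),round(b[1],3)) for b in B[:2]])
print(r.get_obs()["time"])
E
```

```text
shade ['top', 'scene'] [([496.774, 261.808], np.float64(0.29))]
cell ['top', 'scene'] [([471.618, -301.113, 0.006], np.float64(0.291)), ([471.68, -300.845, -0.028], np.float64(0.292))]Traceback (most recent call last):
  File "<stdin>", line 16, in <module>
  File "h.py", line 33, in fit
    o=minimize(cost,p0[:k],method="Nelder-Mead",options=dict(initial_simplex=s0,xatol=.02,fatol=1e-4)); return o.x,o.fun
    res = _minimize_neldermead(fun, x0, args, callback, bounds=bounds,
                               **options)
    fsim[j] = func(sim[j])
              ~~~~^^^^^^^^
    fx = function(np.copy(x), *(wrapper_args + args))
  File "h.py", line 29, in cost
    e+=np.abs(render(n,parts,p,rc)-m[rc[1]:rc[3],rc[0]:rc[2]]).sum()/m.sum()
              ~~~~~~^^^^^^^^^^^^^^
  File "h.py", line 21, in render
    u=(proj(n,place(P,p))-[x0,y0]+.5)*S
       ~~~~^^^^^^^^^^^^^^
  File "h.py", line 5, in proj
    c=r.camera_info(n);V=np.array(c["view"])
ValueError: time passes only in moves, steps and waits
```

```bash
sed -i 's/^def proj/import functools\n@functools.cache\ndef info(n): return r.camera_info(n)\ndef proj/; s/c=r.camera_info(n)/c=info(n)/' h.py
cat > m.py <<'E'
from h import *
import sys
C={"tester":{"top":(316,282),"scene":(312,238)},"rack":{"top":(441,262),"scene":(189,320)},"card":{"top":(215,279),"scene":(404,214)}}
z={"tester":20,"rack":20,"card":3}
M={}
for q,d in C.items():
    ms={}
    for n,c in d.items():
        L=[x["pixels"] for x in r.regions_of(n,q)]
        L=[m for m in L if np.hypot(*(np.array(np.nonzero(m)[::-1]).mean(1)-c))<15]
        if L: ms[n]=L[0]
        if L: M[q+n]=L[0]
    g=ray("top",C[q]["top"],z[q]); B=[]
    for y0 in ([.2,-.2,3,3.4] if q=="tester" else [1.2,1.8,-.3,.3]): B.append(fit(ms,PARTS[q],[*g,y0]))
    B.sort(key=lambda b:b[1]); print(q,list(ms),[(b[0].round(3).tolist(),round(b[1],3)) for b in B[:2]])
    if q=="tester":
        for n,m in ms.items(): print(n,[(fit({n:m},PARTS[q],B[0][0]))])
np.savez("masks.npz",**M)
print(r.get_obs()["time"])
E
time timeout 500 python3 m.py
```

```text
tester ['top', 'scene'] [([501.419, 24.32, 0.086], np.float64(0.164)), ([501.409, 24.662, 0.085], np.float64(0.165))]
top [(array([5.03026184e+02, 2.40136797e+01, 9.40286553e-02]), np.float64(0.05982133339018827))]
scene [(array([4.98511080e+02, 2.56805355e+01, 9.53181117e-02]), np.float64(0.07533981975335206))]
rack ['top', 'scene'] [([515.263, -290.471, 0.24], np.float64(0.725)), ([515.32, -290.412, 0.241], np.float64(0.726))]
card ['top', 'scene'] [([538.037, 276.998, 0.194], np.float64(0.55)), ([537.979, 277.24, 0.192], np.float64(0.551))]
1.4
real	0m4.535s
user	0m4.405s
sys	0m0.119s
```

Run:
```python
from h import *
M=np.load("masks.npz")
for k in M: print(k,M[k].sum(), end=" ")
for n in("top","scene"):
    for q in("rack","card"):
        if q+n in M: print(q,n,fit({n:M[q+n]},PARTS[q],{"rack":[515,-290,.24],"card":[538,277,.19]}[q]))
out=[]
for n,(x0,y0,x1,y1) in {"top":(170,220,470,345),"scene":(150,175,450,355)}.items():
    im=cv2.imread(f"pics/{n}0.png"); im=cv2.resize(im[y0:y1,x0:x1],None,fx=2.6,fy=2.6,interpolation=cv2.INTER_CUBIC)
    for q,p in {"tester":[501.4,24.4,.09],"rack":[515.3,-290.4,.24],"card":[538,277,.193],"shade":[496.8,261.8,0],"cell":[471.6,-301.1,0]}.items():
        for P in PARTS[q]:
            u=(proj(n,place(P,p))-[x0,y0]+.5)*2.6-.5
            cv2.polylines(im,[cv2.convexHull(np.round(u*16).astype(np.int32))],True,(0,0,255),1,cv2.LINE_AA,4)
    out.append(im)
w=max(o.shape[1] for o in out)
o=np.vstack([np.pad(i,((0,0),(0,w-i.shape[1]),(0,0))) for i in out])
o=cv2.resize(o,None,fx=600/o.shape[0],fy=600/o.shape[0]) if o.shape[0]>600 else o
cv2.imwrite("pics/ov1.png",o); print(o.shape)
```

```text
testertop 2759 testerscene 3827 racktop 1311 rackscene 1624 cardtop 2874 cardscene 1952 rack top (array([ 5.16098689e+02, -2.91352195e+02,  2.40176994e-01]), np.float64(0.2757601591361182))
card top (array([5.38910026e+02, 2.76721802e+02, 1.90480352e-01]), np.float64(0.18123678142098867))
rack scene (array([ 5.14411524e+02, -2.89325465e+02,  2.46620392e-01]), np.float64(0.41062976914903887))
card scene (array([5.35644739e+02, 2.78800109e+02, 1.86392028e-01]), np.float64(0.3444210061073609))
(600, 590, 3)
```

View pics/ov1.png

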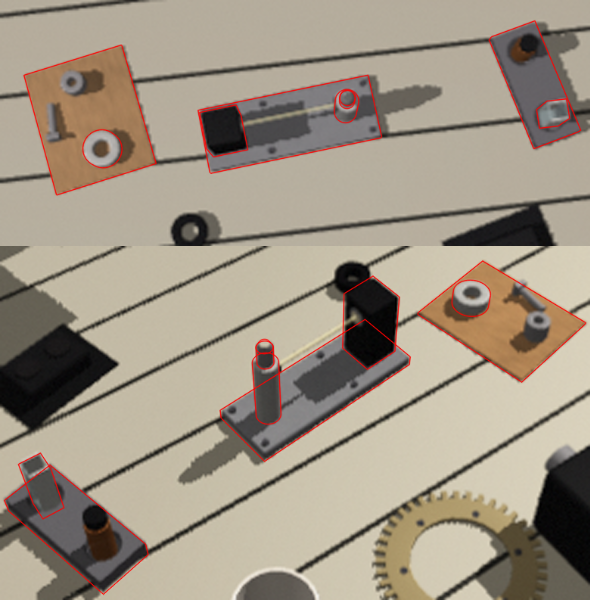

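Overlay agrees with both views (tester, card, rack, shade outlines within ~1–2 px). Moving above the shade, turning the fingers along world x.

```bash
cat > to.py <<'E'
# usage: to.py x y z a : tool-frame delta and twist to reach TCP target with finger line at angle a
import sys,numpy as np
from scipy.spatial.transform import Rotation as R
from cell import r
o=r.get_obs(); x,y,z,a=map(float,sys.argv[1:5])
R0=R.from_quat(o["tool_rot"]); c,s=np.cos(a),np.sin(a)
R1=R.from_matrix(np.c_[[-s,c,0],[c,s,0],[0,0,-1]])
c=[R0.inv()*R1, R0.inv()*R1*R.from_rotvec([0,0,np.pi])]
t=min(c,key=lambda k:k.magnitude())
print("d",(R0.inv().apply(np.array([x,y,z])-o["tool_pos"])).round(2),"tw",t.as_rotvec().round(4),"t",o["time"],"gap",o["finger_gap"].round(2),"tcp",o["tool_pos"].round(2),"F",o["force"].round(2))
E
T='{"gripper":70,"delta_pos":[554.6,-711.7,80],"twist":[0,0,-1.33]}'
python3 -m inch '[{"gripper":70,"delta_pos":[554.6,-711.7,80],"twist":[0,0,-1.33]},{"gripper":70,"delta_pos":[554.6,-711.7,80],"twist":[0,0,-1.33]},{"gripper":70,"delta_pos":[554.6,-711.7,80],"twist":[0,0,-1.33]},{"gripper":70,"delta_pos":[554.6,-711.7,80],"twist":[0,0,-1.33]},{"gripper":70,"delta_pos":[554.6,-711.7,80],"twist":[0,0,-1.33]},{"gripper":70,"delta_pos":[554.6,-711.7,80],"twist":[0,0,-1.33]},{"gripper":70,"delta_pos":[554.6,-711.7,80],"twist":[0,0,-1.33]},{"gripper":70,"delta_pos":[554.6,-711.7,80],"twist":[0,0,-1.33]}]' 30
python3 to.py 496.8 261.8 100 0.09
```

```text
time: 2.4
tool_pos: [365.2, -119.2, 187.5]
tool_rot: [0.675, 0.738, 0.0, 0.001]
force: [1.5, -1.5, 0.3]
finger_gap: 70.2
finger_force: 0.0Traceback (most recent call last):
  File "to.py", line 10, in <module>
    print("d",(R0.inv().apply(np.array([x,y,z])-o["tool_pos"])).round(2),"tw",t.as_rotvec().round(4),"t",o["time"],"gap",o["finger_gap"].round(2),"tcp",o["tool_pos"].round(2),"F",o["force"].round(2))
                                                                                                                         ^^^^^^^^^^^^^^^^^^^^^
AttributeError: 'float' object has no attribute 'round'
```

```bash
sed -i 's/o\["finger_gap"\].round(2)/round(o["finger_gap"],2)/' to.py; python3 to.py 496.8 261.8 100 0.09
```

```text
d [367.71 165.13  87.37] tw [ 0.0016  0.001  -0.0002] t 2.4 gap 70.24 tcp [ 365.18 -119.17  187.47] F [ 1.5  -1.5   0.33]
```

```bash
python3 -m inch '[{"gripper":70,"delta_pos":[368,165,87],"twist":[0,0,0]},{"gripper":70,"delta_pos":[368,165,87],"twist":[0,0,0]},{"gripper":70,"delta_pos":[368,165,87],"twist":[0,0,0]},{"gripper":70,"delta_pos":[368,165,87],"twist":[0,0,0]},{"gripper":70,"delta_pos":[368,165,87],"twist":[0,0,0]},{"gripper":70,"delta_pos":[368,165,87],"twist":[0,0,0]},{"gripper":70,"delta_pos":[368,165,87],"twist":[0,0,0]},{"gripper":70,"delta_pos":[368,165,87],"twist":[0,0,0]}]'
python3 to.py 496.8 261.8 6 0.09
python3 - <<'E'
from h import *
u=[]
for n,(x,y) in {"top":(222,290),"scene":(389,195)}.items():
    im=r.capture(n); cv2.imwrite(f"pics/{n}1.png",im[:,:,::-1]); u.append(cv2.resize(im[y-40:y+40,x-40:x+40,::-1],(400,400),interpolation=cv2.INTER_CUBIC))
cv2.imwrite("pics/c1.png",np.hstack(u))
E
```

```text
time: 3.4
tool_pos: [496.5, 262.3, 99.2]
tool_rot: [0.674, 0.739, -0.0, -0.0]
force: [1.2, -1.0, 0.2]
finger_gap: 70.0
finger_force: 0.0
d [-0.54  0.38 93.24] tw [-0.0011 -0.      0.0012] t 3.4 gap 69.96 tcp [496.48 262.31  99.24] F [ 1.2  -0.95  0.25]
```

View pics/c1.png

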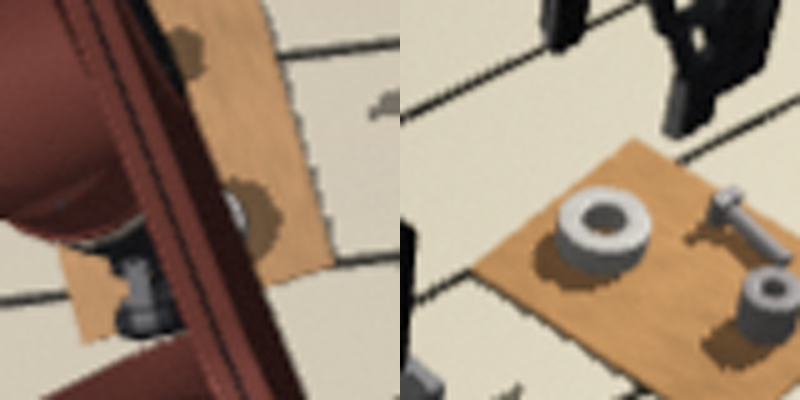

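Scene crop confirms the wide, bright aluminium ring below the fingers (the narrower steel sleeve is at lower right). Descend and grip.

```bash
python3 -m inch '[{"gripper":70,"delta_pos":[-0.5,0.4,50],"twist":[0,0,0]},{"gripper":70,"delta_pos":[-0.5,0.4,75],"twist":[0,0,0]},{"gripper":70,"delta_pos":[-0.5,0.4,90],"twist":[0,0,0]},{"gripper":70,"delta_pos":[-0.5,0.4,94],"twist":[0,0,0]},{"gripper":40,"delta_pos":[-0.5,0.4,94],"twist":[0,0,0]},{"gripper":40,"delta_pos":[-0.5,0.4,94],"twist":[0,0,0]},{"gripper":40,"delta_pos":[-0.5,0.4,94],"twist":[0,0,0]},{"gripper":40,"delta_pos":[-0.5,0.4,94],"twist":[0,0,0]}]' 30
python3 to.py 496.8 261.8 6 0.09
```

```text
time: 4.5
tool_pos: [498.4, 260.1, 7.7]
tool_rot: [0.675, 0.738, 0.001, 0.001]
force: [-1.2, -0.7, 6.4]
finger_gap: 44.2
finger_force: 31.2
d [ 1.86 -1.49  1.72] tw [ 0.0026 -0.0004 -0.0018] t 4.5 gap 44.22 tcp [498.45 260.08   7.72] F [-1.18 -0.68  6.39]
```

```bash
python3 -m inch '[{"gripper":40,"delta_pos":[0,0,-15],"twist":[0,0,0]},{"gripper":40,"delta_pos":[0,0,-45],"twist":[0,0,0]},{"gripper":40,"delta_pos":[0,0,-90],"twist":[0,0,0]},{"gripper":40,"delta_pos":[0,0,-130],"twist":[0,0,0]},{"gripper":40,"delta_pos":[0,0,-150],"twist":[0,0,0]},{"gripper":40,"delta_pos":[0,0,-150],"twist":[0,0,0]}]' 40
python3 to.py 507.9 -47.3 160 0.09
python3 - <<'E'
from h import *
for n in("top","scene"):
    im=r.capture(n); cv2.imwrite(f"pics/{n}2.png",im[:,:,::-1])
    for d in r.regions_of(n,"shade"): print(n,d["score"],d["rect"])
print(proj("scene",[r.get_obs()["tool_pos"]]),proj("top",[r.get_obs()["tool_pos"]]))
im=cv2.imread("pics/scene2.png");x,y=proj("scene",[r.get_obs()["tool_pos"]])[0].astype(int)
cv2.imwrite("pics/c2.png",cv2.resize(im[y-40:y+40,x-40:x+40],(500,500),interpolation=cv2.INTER_CUBIC))
E
```

```text
time: 5.25
tool_pos: [498.5, 260.4, 158.9]
tool_rot: [0.675, 0.738, 0.002, 0.001]
force: [0.7, 0.5, -0.8]
finger_gap: 43.8
finger_force: 40.9
d [-307.36  -17.71   -1.6 ] tw [ 0.0047 -0.0014 -0.0018] t 5.25 gap 43.8 tcp [498.47 260.42 158.91] F [ 0.68  0.54 -0.79]
top 0.64 [258.6, 328.9, 276.9, 344.1]
scene 0.7 [386.5, 143.8, 404.7, 165.6]
scene 0.47 [319.1, 183.5, 338.1, 203.2]
[[395.06908586 156.23470134]] [[211.20011834 288.17465976]]
```

View pics/c2.png

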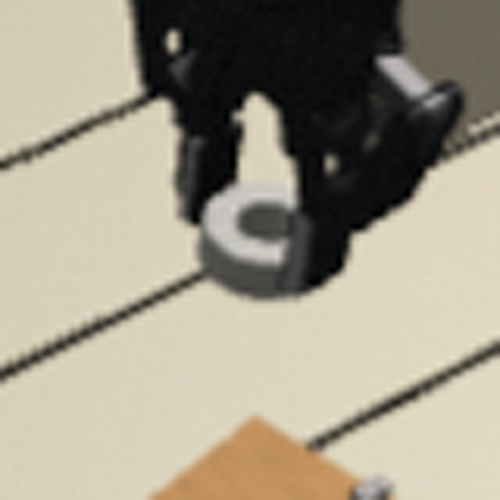

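Ring is held, roughly level, seemingly a few mm off the pad centre. Moving above the post and comparing ring with post in the same pictures.

```bash
python3 -m inch '[{"gripper":40,"delta_pos":[-307,-18,-5],"twist":[0,0,0]},{"gripper":40,"delta_pos":[-307,-18,-5],"twist":[0,0,0]},{"gripper":40,"delta_pos":[-307,-18,-5],"twist":[0,0,0]},{"gripper":40,"delta_pos":[-307,-18,-5],"twist":[0,0,0]},{"gripper":40,"delta_pos":[-307,-18,-5],"twist":[0,0,0]},{"gripper":40,"delta_pos":[-307,-18,-5],"twist":[0,0,0]},{"gripper":40,"delta_pos":[-307,-18,-5],"twist":[0,0,0]},{"gripper":40,"delta_pos":[-307,-18,-5],"twist":[0,0,0]}]'
python3 to.py 507.9 -47.3 160 0.09
python3 - <<'E'
from h import *
u=[]
for n in("top","scene"):
    im=r.capture(n); cv2.imwrite(f"pics/{n}3.png",im[:,:,::-1])
    for d in r.regions_of(n,"shade"):
        print(n,d["score"],d["rect"])
        np.save(f"sh_{n}_{int(d['rect'][0])}.npy",d["pixels"])
    x,y=proj(n,[[507.9,-47.3,130]])[0].astype(int); print(n,x,y)
    u.append(cv2.resize(im[y-30:y+30,x-20:x+20,::-1],(400,600),interpolation=cv2.INTER_CUBIC))
cv2.imwrite("pics/c3.png",np.hstack(u))
E
```

```text
time: 6.45
tool_pos: [505.8, -46.2, 160.5]
tool_rot: [0.675, 0.738, -0.0, -0.001]
force: [-0.6, 0.1, -0.8]
finger_gap: 43.6
finger_force: 40.9
d [-1.31  1.98  0.45] tw [-0.0012 -0.0008 -0.0002] t 6.45 gap 43.57 tcp [505.81 -46.17 160.46] F [-0.6   0.1  -0.76]
top 0.71 [428.9, 236.7, 445.7, 248.9]
top 0.67 [258.3, 328.1, 277.5, 348.0]
top 346 269
scene 0.72 [269.6, 340.4, 323.5, 407.4]
scene 0.63 [319.7, 183.3, 338.0, 203.9]
scene 0.57 [270.8, 201.2, 288.9, 223.4]
scene 283 224
```

View pics/c3.png

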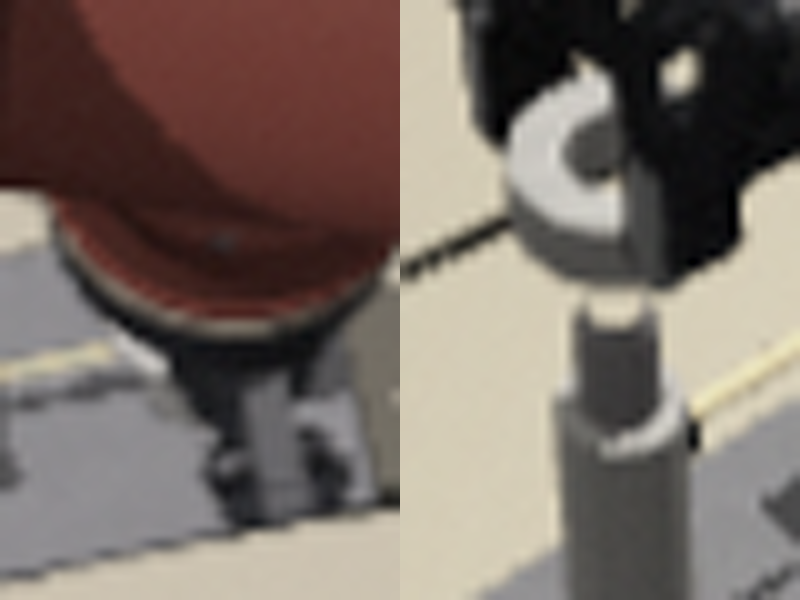

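Run:
```python
from h import *
im=cv2.imread("pics/scene3.png"); g=im.max(2).astype(int)
m=np.load("sh_scene_270.npy")
# ring fit ignoring dark finger pixels
ys,xs=np.nonzero(m); rc=[xs.min()-8,ys.min()-8,xs.max()+8,ys.max()+8]
ok=(g>62)|m; ok=ok[rc[1]:rc[3],rc[0]:rc[2]]; mm=m[rc[1]:rc[3],rc[0]:rc[2]]
def ringmask(p,zb):
    a=render("scene",[cyl(0,0,23,zb,zb+18)],[*p,0],rc); return a
u=TCP=r.get_obs()["tool_pos"]
for zb in(152,154,156,158):
    best=minimize(lambda p:(np.abs(ringmask(p,zb)-mm)*ok).sum(),[505,-50],method="Nelder-Mead",options=dict(initial_simplex=[[505,-50],[512,-50],[505,-42]]))
    print(zb,best.x,best.fun)
# overlay with predicted ring at best(156) and post from p
x0,y0=263,194; S2=10
big=cv2.resize(im[y0:y0+60,x0-10:x0+50],(600,600),interpolation=cv2.INTER_CUBIC)
def draw(P,col):
    q=(proj("scene",P)-[x0-10,y0]+.5)*S2-.5; cv2.polylines(big,[cv2.convexHull(np.round(q*16).astype(np.int32))],True,col,1,cv2.LINE_AA,4)
for zb in(156,):
    p=minimize(lambda p:(np.abs(ringmask(p,zb)-mm)*ok).sum(),[505,-50],method="Nelder-Mead",options=dict(initial_simplex=[[505,-50],[512,-50],[505,-42]])).x
    draw(cyl(*p,23,zb,zb+18),(0,0,255)); draw(cyl(*p,11,zb+17.9,zb+18),(0,0,255))
P=(507.9,-47.3)
for rad,a,b,r2 in((14,60,102,14),(9,102,126,9),(9,126,132,6),(6,131.9,132,6)): draw(cyl(*P,rad,a,b,r2),(0,255,0))
cv2.imwrite("pics/c4.png",big)
```

```text
152 [499.23705268 -40.28661728] 49.682352941176475
154 [501.31585662 -41.48360705] 50.074509803921565
156 [502.85019112 -42.4180603 ] 50.509803921568626
158 [504.2586283  -43.09740859] 50.372549019607845
```

View pics/c4.png

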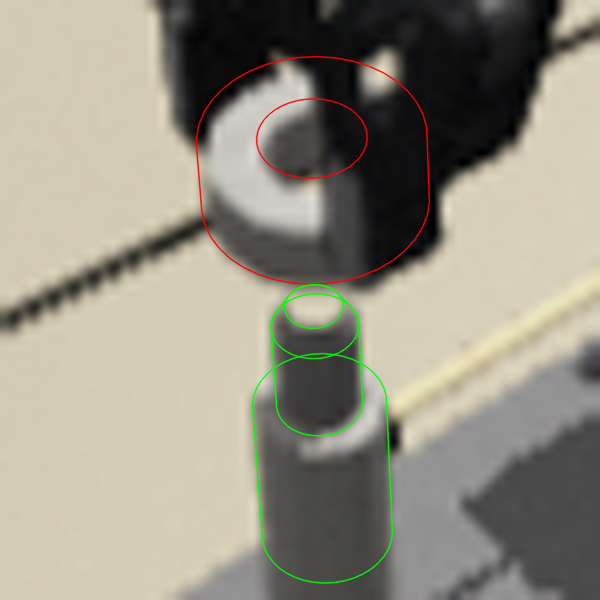

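```bash
python3 -m inch '[{"gripper":40,"delta_pos":[-4.4,2.3,0],"twist":[0,0,0]},{"gripper":40,"delta_pos":[-4.4,2.3,10],"twist":[0,0,0]},{"gripper":40,"delta_pos":[-4.4,2.3,18],"twist":[0,0,0]},{"gripper":40,"delta_pos":[-4.4,2.3,20],"twist":[0,0,0]},{"gripper":40,"delta_pos":[-4.4,2.3,20],"twist":[0,0,0]}]'
python3 - <<'E'
from h import *
im=r.capture("scene"); cv2.imwrite("pics/scene4.png",im[:,:,::-1])
t=r.get_obs()["tool_pos"]; print(t)
x0,y0=253,194
big=cv2.resize(im[y0:y0+60,x0:x0+60,::-1],(600,600),interpolation=cv2.INTER_CUBIC)
def draw(P,col):
    q=(proj("scene",P)-[x0,y0]+.5)*10-.5; cv2.polylines(big,[cv2.convexHull(np.round(q*16).astype(np.int32))],True,col,1,cv2.LINE_AA,4)
P=(507.9,-47.3);zb=t[2]-4.7
draw(cyl(*P,23,zb,zb+18),(0,0,255)); draw(cyl(*P,11,zb+17.9,zb+18),(0,0,255))
for rad,a,b,r2 in((9,102,126,9),): draw(cyl(*P,rad,a,b,r2),(0,255,0))
cv2.imwrite("pics/c5.png",big)
E
```

```text
time: 7.28
tool_pos: [508.6, -51.8, 140.7]
tool_rot: [0.675, 0.737, -0.0, -0.0]
force: [-0.1, -0.3, -0.3]
finger_gap: 44.0
finger_force: 40.9
[508.89086837 -51.84755638 141.10500006]
```

View pics/c5.png

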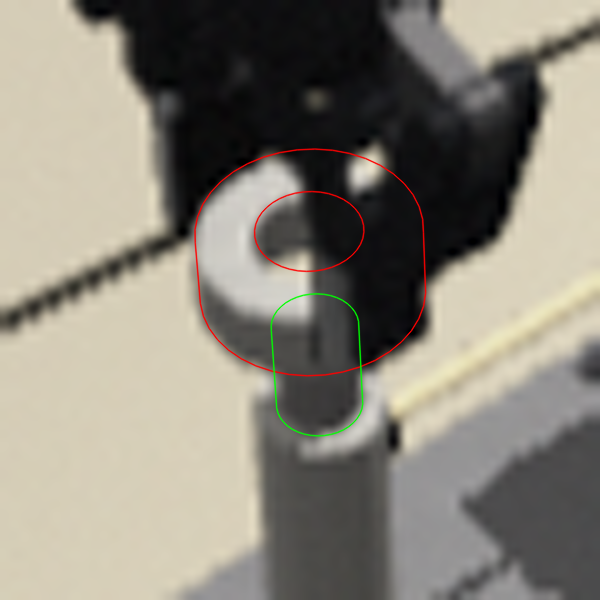

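Ring sits within ~2 mm over the shaft (bore centre ≈(308,240) vs ideal (309,231) in crop). Small correction, then lower in steps with force check.

```bash
python3 -m inch '[{"gripper":40,"delta_pos":[0.8,-0.9,3],"twist":[0,0,0]},{"gripper":40,"delta_pos":[0.8,-0.9,6],"twist":[0,0,0]},{"gripper":40,"delta_pos":[0.8,-0.9,9],"twist":[0,0,0]},{"gripper":40,"delta_pos":[0.8,-0.9,12],"twist":[0,0,0]},{"gripper":40,"delta_pos":[0.8,-0.9,14],"twist":[0,0,0]},{"gripper":40,"delta_pos":[0.8,-0.9,14],"twist":[0,0,0]}]'
```

```text
time: 8.07
tool_pos: [507.8, -51.1, 126.9]
tool_rot: [0.675, 0.738, -0.0, -0.0]
force: [0.0, -0.2, -0.7]
finger_gap: 43.8
finger_force: 40.9
```

```bash
python3 -m inch '[{"gripper":40,"delta_pos":[0,0,5],"twist":[0,0,0]},{"gripper":40,"delta_pos":[0,0,10],"twist":[0,0,0]},{"gripper":40,"delta_pos":[0,0,15],"twist":[0,0,0]},{"gripper":40,"delta_pos":[0,0,18],"twist":[0,0,0]},{"gripper":40,"delta_pos":[0,0,20],"twist":[0,0,0]},{"gripper":40,"delta_pos":[0,0,20],"twist":[0,0,0]}]'
```

```text
time: 8.82
tool_pos: [508.0, -51.1, 107.1]
tool_rot: [0.675, 0.738, 0.0, -0.0]
force: [-0.0, -0.7, -0.1]
finger_gap: 43.9
finger_force: 40.9
```

```bash
python3 -m inch '[{"gripper":40,"delta_pos":[0,0,1],"twist":[0,0,0]},{"gripper":40,"delta_pos":[0,0,1],"twist":[0,0,0]},{"gripper":66,"delta_pos":[0,0,1],"twist":[0,0,0]},{"gripper":66,"delta_pos":[0,0,1],"twist":[0,0,0]},{"gripper":66,"delta_pos":[0,0,1],"twist":[0,0,0]}]'
python3 -m inch '[{"gripper":66,"delta_pos":[0,0,-30],"twist":[0,0,0]},{"gripper":66,"delta_pos":[0,0,-70],"twist":[0,0,0]},{"gripper":66,"delta_pos":[0,0,-110],"twist":[0,0,0]},{"gripper":66,"delta_pos":[0,0,-110],"twist":[0,0,0]}]'
python3 to.py 471.6 -301.1 170 0
python3 - <<'E'
from h import *
im=r.capture("scene"); cv2.imwrite("pics/scene5.png",im[:,:,::-1])
L=[d for d in r.regions_of("scene","shade")]
for d in L: print(d["score"],d["rect"])
x0,y0=253,194
A=cv2.resize(im[y0:y0+60,x0:x0+40,::-1],(400,600),interpolation=cv2.INTER_CUBIC)
P=(507.9,-47.3)
q=(proj("scene",cyl(*P,23,102,120))-[x0,y0]+.5)*10-.5; cv2.polylines(A,[cv2.convexHull(np.round(q*16).astype(np.int32))],True,(0,0,255),1,cv2.LINE_AA,4)
x0,y0=148,262
B=cv2.resize(cv2.imread("pics/scene0.png")[y0:y0+60,x0:x0+40],(400,600),interpolation=cv2.INTER_CUBIC)
cv2.imwrite("pics/c6.png",np.hstack([A,B]))
E
```

```text
time: 9.45
tool_pos: [507.9, -51.1, 106.0]
tool_rot: [0.675, 0.738, -0.0, -0.0]
force: [-1.0, -1.2, 0.8]
finger_gap: 66.0
finger_force: 0.0
time: 9.95
tool_pos: [510.3, -51.7, 220.2]
tool_rot: [0.675, 0.738, 0.002, 0.003]
force: [-0.6, -0.2, -0.7]
finger_gap: 66.3
finger_force: 0.0
d [-244.89  -60.89   50.43] tw [0.0073 0.0022 0.0881] t 9.95 gap 66.28 tcp [510.34 -51.7  220.23] F [-0.61 -0.17 -0.74]
0.89 [271.2, 219.9, 296.7, 242.3]
0.77 [318.5, 181.3, 336.5, 199.4]
0.58 [264.9, 192.1, 354.8, 283.7]
```

View pics/c6.png

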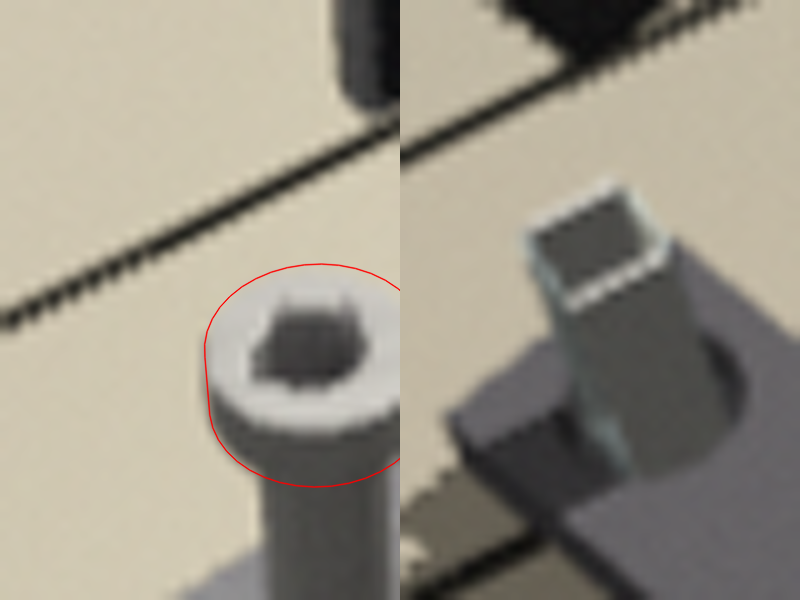

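Shade is seated: top face at the height expected (shaft end visible in the bore). Cell: grey opaque faces (right of picture, ±x) are frosted, bluish thin one at left is clear. Measure the cell's yaw from the rim corners.

```bash
python3 - <<'E'
from h import *
c=[np.array([148+(X-400)/10-.45,262+Y/10-.45]) for X,Y in((528,234),(616,184),(671,240),(572,306))]
W=np.array([ray("scene",p,76) for p in c]); print(W.round(1),W.mean(0))
for i,j in((0,1),(3,2)): d=W[j]-W[i]; print("y edge",np.linalg.norm(d).round(1),np.degrees(np.arctan2(-d[0],d[1])).round(1))
for i,j in((0,3),(1,2)): d=W[j]-W[i]; print("x edge",np.linalg.norm(d).round(1),np.degrees(np.arctan2(d[1],d[0])).round(1))
M={}
for n,(x,y) in {"top":(451,277),"scene":(170,295)}.items():
    for d in r.regions_of(n,"cell"):
        m=d["pixels"]
        if np.hypot(*(np.array(np.nonzero(m)[::-1]).mean(1)-[x,y]))<12: M[n]=cv2.morphologyEx(m.astype(np.uint8),cv2.MORPH_CLOSE,np.ones((7,7))); print(n,m.sum())
for k in M: print(k,[ (f[0].round(2),round(f[1],3)) for f in (fit({k:M[k]},PARTS["cell"],[471,-301,a]) for a in(-.3,0,.3))])
E
cd pics; python3 -c "
import cv2
a=cv2.imread('top0.png')[255:300,425:485];cv2.imwrite('c7.png',cv2.resize(a,(800,600),interpolation=cv2.INTER_CUBIC))"
```

```text
[[ 460.1 -310.1]
 [ 458.8 -290.7]
 [ 477.6 -287.8]
 [ 481.1 -310.5]] [ 469.39197384 -299.79337461]
y edge 19.4 3.8
y edge 22.9 8.6
x edge 21.0 -0.9
x edge 19.1 8.8
top 201
scene 406
top [(array([ 4.7230e+02, -3.0314e+02, -1.7000e-01]), np.float64(0.093)), (array([ 4.7232e+02, -3.0275e+02,  1.0000e-02]), np.float64(0.091)), (array([ 4.7262e+02, -3.0309e+02, -4.0000e-02]), np.float64(0.092))]
scene [(array([ 4.6631e+02, -2.9938e+02, -3.6000e-01]), np.float64(0.123)), (array([ 4.6736e+02, -2.9988e+02,  2.0000e-02]), np.float64(0.097)), (array([ 4.6741e+02, -2.9982e+02,  3.0000e-02]), np.float64(0.099))]
```

View pics/c7.png

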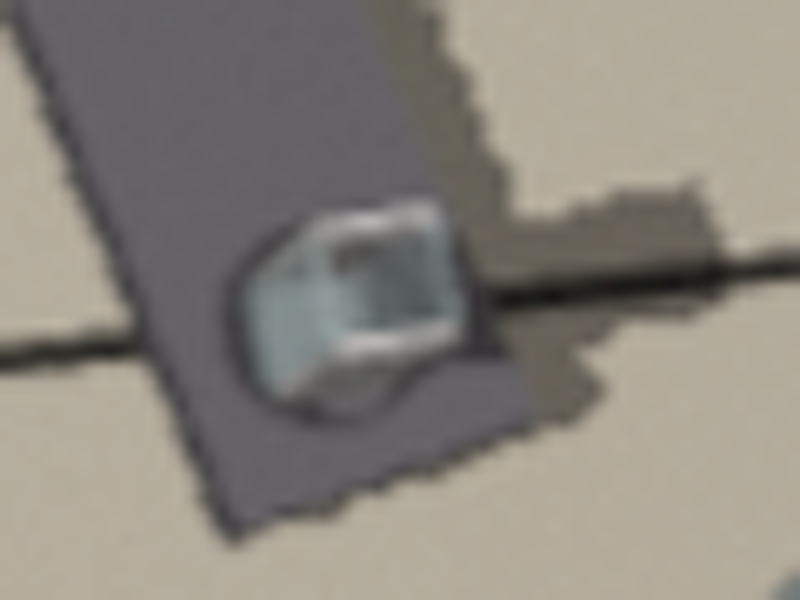

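Top view agrees: bright thick frosted rims on the ±x sides, yaw ≈ +0.05. Moving over the cell.

```bash
python3 -m inch '[{"gripper":56,"delta_pos":[-245,-62.5,70],"twist":[0,0,0.04]},{"gripper":56,"delta_pos":[-245,-62.5,70],"twist":[0,0,0.04]},{"gripper":56,"delta_pos":[-245,-62.5,70],"twist":[0,0,0.04]},{"gripper":56,"delta_pos":[-245,-62.5,70],"twist":[0,0,0.04]},{"gripper":56,"delta_pos":[-245,-62.5,70],"twist":[0,0,0.04]},{"gripper":56,"delta_pos":[-245,-62.5,70],"twist":[0,0,0.04]},{"gripper":56,"delta_pos":[-245,-62.5,70],"twist":[0,0,0.04]},{"gripper":56,"delta_pos":[-245,-62.5,70],"twist":[0,0,0.04]}]' 25
python3 to.py 470 -301.4 40 0.05
```

```text
time: 11.15
tool_pos: [467.9, -299.3, 146.6]
tool_rot: [0.689, 0.725, 0.0, 0.0]
force: [0.1, 0.6, 0.4]
finger_gap: 55.8
finger_force: 0.0
d [ -2.2    1.92 106.61] tw [0.0006 0.0002 0.0001] t 11.15 gap 55.81 tcp [ 467.9  -299.28  146.61] F [0.07 0.62 0.41]
```

```bash
python3 -m inch '[{"gripper":56,"delta_pos":[-2.2,1.9,40],"twist":[0,0,0]},{"gripper":56,"delta_pos":[-2.2,1.9,75],"twist":[0,0,0]},{"gripper":56,"delta_pos":[-2.2,1.9,100],"twist":[0,0,0]},{"gripper":56,"delta_pos":[-2.2,1.9,106.5],"twist":[0,0,0]},{"gripper":56,"delta_pos":[-2.2,1.9,106.5],"twist":[0,0,0]}]'
python3 -m inch '[{"gripper":40,"delta_pos":[0,0,0],"twist":[0,0,0]},{"gripper":30,"delta_pos":[0,0,0],"twist":[0,0,0]},{"gripper":18,"delta_pos":[0,0,0],"twist":[0,0,0]},{"gripper":18,"delta_pos":[0,0,0],"twist":[0,0,0]},{"gripper":18,"delta_pos":[0,0,0],"twist":[0,0,0]}]' 25
```

```text
time: 11.78
tool_pos: [469.7, -302.4, 40.2]
tool_rot: [0.69, 0.724, 0.0, 0.0]
force: [-0.3, -0.7, 0.6]
finger_gap: 56.4
finger_force: 0.0
time: 12.4
tool_pos: [469.9, -303.3, 40.7]
tool_rot: [0.69, 0.724, 0.0, 0.001]
force: [-0.2, 1.6, 6.1]
finger_gap: 23.6
finger_force: 28.0
```

```bash
python3 -m inch '[{"gripper":18,"delta_pos":[0,0,-10],"twist":[0,0,0]},{"gripper":18,"delta_pos":[0,0,-35],"twist":[0,0,0]},{"gripper":18,"delta_pos":[0,0,-75],"twist":[0,0,0]},{"gripper":18,"delta_pos":[0,0,-120],"twist":[0,0,0]},{"gripper":18,"delta_pos":[0,0,-160],"twist":[0,0,0]},{"gripper":18,"delta_pos":[0,0,-165],"twist":[0,0,0]},{"gripper":18,"delta_pos":[0,0,-165],"twist":[0,0,0]}]' 30
python3 to.py 501.4 24.4 200 0.093
```

```text
time: 13.28
tool_pos: [469.0, -302.6, 204.4]
tool_rot: [0.69, 0.724, -0.0, -0.0]
force: [-0.1, 0.6, -0.9]
finger_gap: 23.5
finger_force: 29.6
d [325.04  48.07   4.47] tw [-0.0001 -0.0001 -0.045 ] t 13.275 gap 23.51 tcp [ 468.97 -302.57  204.43] F [-0.08  0.57 -0.88]
```

```bash
python3 -m inch '[{"gripper":18,"delta_pos":[30,4,3],"twist":[0,0,-0.01]},{"gripper":18,"delta_pos":[80,12,3],"twist":[0,0,-0.03]},{"gripper":18,"delta_pos":[135,20,3],"twist":[0,0,-0.045]},{"gripper":18,"delta_pos":[190,28,3],"twist":[0,0,-0.045]},{"gripper":18,"delta_pos":[245,36,3],"twist":[0,0,-0.045]},{"gripper":18,"delta_pos":[295,44,3],"twist":[0,0,-0.045]},{"gripper":18,"delta_pos":[325,48,3],"twist":[0,0,-0.045]},{"gripper":18,"delta_pos":[325,48,3],"twist":[0,0,-0.045]}]'
python3 -m inch '[{"gripper":18,"delta_pos":[0,0,0],"twist":[0,0,0]},{"gripper":18,"delta_pos":[0,0,0],"twist":[0,0,0]}]'
python3 to.py 501.4 24.4 93.7 0.093
```

```text
time: 14.28
tool_pos: [500.1, 26.2, 199.4]
tool_rot: [0.672, 0.74, -0.001, -0.002]
force: [-0.9, -0.4, -1.1]
finger_gap: 23.6
finger_force: 29.6
time: 14.52
tool_pos: [501.2, 23.2, 200.9]
tool_rot: [0.674, 0.739, -0.0, -0.0]
force: [0.3, 0.1, -1.7]
finger_gap: 23.8
finger_force: 29.6
d [  1.2    0.46 107.25] tw [-0.0012 -0.     -0.0014] t 14.525 gap 23.83 tcp [501.18  23.18 200.95] F [ 0.26  0.13 -1.7 ]
```

```bash
python3 -m inch '[{"gripper":18,"delta_pos":[1.2,0.4,20],"twist":[0,0,0]},{"gripper":18,"delta_pos":[1.2,0.4,50],"twist":[0,0,0]},{"gripper":18,"delta_pos":[1.2,0.4,80],"twist":[0,0,0]},{"gripper":18,"delta_pos":[1.2,0.4,100],"twist":[0,0,0]},{"gripper":18,"delta_pos":[1.2,0.4,107],"twist":[0,0,0]},{"gripper":18,"delta_pos":[1.2,0.4,107],"twist":[0,0,0]},{"gripper":18,"delta_pos":[1.2,0.4,107],"twist":[0,0,0]}]'
python3 to.py 501.4 24.4 93.7 0.093
python3 - <<'E'
from h import *
t=r.get_obs()["tool_pos"]
im=r.capture("scene"); cv2.imwrite("pics/scene8.png",im[:,:,::-1])
for d in r.regions_of("scene","cell"): print(d["score"],d["rect"])
for d in r.regions_of("scene","tester"): print("T",d["score"],d["rect"])
x0,y0=260,170
big=cv2.resize(im[y0:y0+100,x0:x0+110,::-1],None,fx=6,fy=6,interpolation=cv2.INTER_CUBIC)
def draw(P,p,col):
    q=(proj("scene",place(P,p))-[x0,y0]+.5)*6-.5; cv2.polylines(big,[cv2.convexHull(np.round(q*16).astype(np.int32))],True,col,1,cv2.LINE_AA,4)
p=[501.4,24.4,.093]
for P in PARTS["tester"][:3]: draw(P,p,(0,255,0))
draw(box(-12,12,-12,12,59,129),p,(0,0,255)); draw(box(-12,12,-12,12,59,59.1),p,(0,0,255))
draw(box(-.1,.1,-58,58,85,85.1),p,(255,0,0))
cv2.imwrite("pics/c8.png",big)
E
```

```text
time: 15.4
tool_pos: [502.7, 25.1, 95.7]
tool_rot: [0.674, 0.739, 0.001, 0.001]
force: [0.2, 0.1, -0.0]
finger_gap: 23.8
finger_force: 29.6
d [-0.54 -1.36  2.04] tw [ 0.0018  0.0004 -0.0004] t 15.4 gap 23.77 tcp [502.7   25.07  95.74] F [ 0.15  0.12 -0.02]
0.57 [96.6, 271.5, 129.1, 311.4]
T 0.97 [264.0, 195.0, 357.8, 280.6]
```

View pics/c8.png

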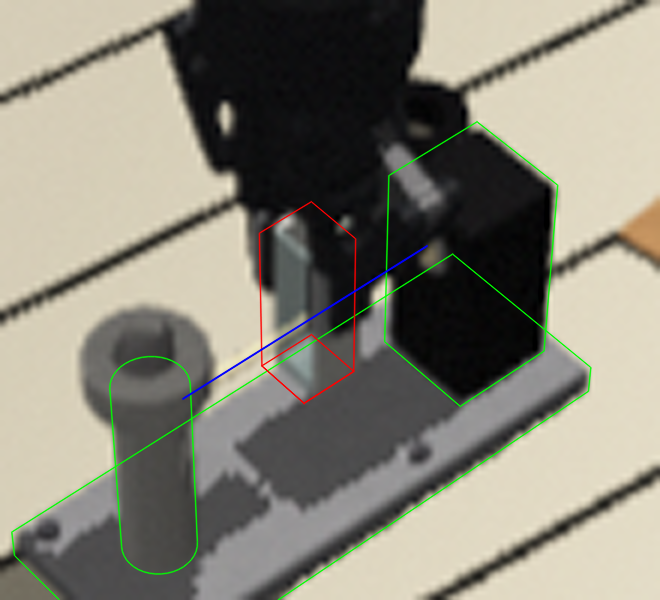

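The cell appears held upright in the light path but ~2 px right of the ideal outline (observed left edge x≈275, ideal 262 in the crop). I'll quantify this numerically.

Run:
```python
from h import *
a=cv2.imread("pics/scene8.png").astype(int);b=cv2.imread("pics/scene0.png").astype(int)
print("rows y, cols x=298..322; gray now"); 
for y in range(212,242): print(y,' '.join('%3d'%v for v in a[y,298:322].mean(1)),'|',' '.join('%3d'%v for v in (a-b)[y,302:320].mean(1)))
c=lambda p,zb:proj("scene",place(np.array([[-12,-12,zb],[12,-12,zb],[12,12,zb],[-12,-12,90],[12,-12,90.]]),p)).round(1).tolist()
print(c([501.4,24.4,.093],61),c([503.4,27.4,.093],61))
```

```text
rows y, cols x=298..322; gray now
212 205 205 205 149  85  47  15  46  85  90  88 107 125  80  29  13  16  12  15  17  23  17  16  15 | -102 -139 -172 -141 -103 -96 -100 -80 -62 -107 -159 -175 -171 -175 -172 -172 -165 -170
213 204 204 204 188  99  48  17  46  86  90  89  88  97  74  27  17  16  15  15  16  16  16  16  13 | -86 -139 -170 -140 -103 -98 -98 -98 -91 -112 -161 -170 -172 -174 -172 -172 -173 -174
214 205 204 204 205 107  46  18  47  85  90  89  90  88  52  34  16  16  13  13  16  13  15  16  17 | -80 -142 -167 -139 -103 -98 -97 -98 -100 -135 -155 -171 -172 -176 -175 -172 -176 -174
215 205 204 206 206 105  48  17  47  85  89  91  89  90  52  58  36  23  14  14  15  18  18  16  16 | -82 -140 -169 -138 -101 -98 -96 -99 -98 -135 -128 -150 -165 -174 -174 -174 -171 -171
216 205 203 204 205 133  55  13  46  87  89  89  89  89  52  72  59  41  19  15  14  15  16  13  16 | -53 -133 -173 -141 -100 -98 -98 -100 -98 -135 -115 -129 -147 -169 -173 -175 -174 -175
217 205 205 205 205 183  86  22  45  88  90  89  91  88  52  71  66  51  24  17  13  14  13  13  15 |  -4 -101 -165 -142 -99 -9
[... 3765 characters left out ...]
  10   5   9   8
239 149 150 149 148 148 147 120 115  82  75  76  76  75  76  76  74  77  74  75  75  75  75  76  75 |  16  17  12  12  11   8   8  10   8  10  10   9  12   9  10   9   8   7
240 150 148 149 149 148 120  82  72  75  75  75  76  77  76  74  74  74  75  75  76  76  75  74  76 |  16  14   9   5   8   9   8   9   9   8   9   8   8   8   8   9   9   8
241 150 149 150 150 122  83  76  76  75  76  77  75  78  76  76  74  74  75  76  74  76  75  75  75 |  15   9   7   7   9   9   9   7  11   9  10   8   7  10   7   7   8   8
[[303.1, 229.9], [310.2, 236.1], [318.5, 230.8], [303.0, 221.0], [310.1, 227.2]] [[304.8, 229.9], [311.8, 236.1], [320.1, 230.8], [304.6, 220.9], [311.8, 227.2]]
```

```bash
cat > cf.py <<'E'
from h import *
import sys
f,zt,rc=sys.argv[1],float(sys.argv[2]),[300,217,320,241]   # picture, underside z
a=cv2.imread(f).astype(int);b=cv2.imread("pics/scene0.png").astype(int)
d=(a-b)[...].mean(2)[rc[1]:rc[3],rc[0]:rc[2]]; g=a.mean(2)[rc[1]:rc[3],rc[0]:rc[2]]
m=((d<-4)|(d>24)).astype(np.uint8); m=cv2.morphologyEx(m,cv2.MORPH_CLOSE,np.ones((3,3)))
k,l=cv2.connectedComponents(m,connectivity=4); m=(l==np.bincount(l[l>0]).argmax())
soft=np.where(m,1.,0)
ok=g>40
oc=np.array([[sx*u,sy*v,z] for sx in(-1,1) for sy in(-1,1) for u,v in((12,10.5),(9.5,12)) for z in(zt,100)])
def cost(p): return (np.abs(render("scene",[oc],[*p,.093],rc)-soft)*ok).sum()
o=[minimize(cost,p,method="Nelder-Mead",options=dict(initial_simplex=[p,[p[0]+4,p[1]],[p[0],p[1]+4]])) for p in([501,24],[504,28],[499,28])]
for q in o: print(q.x.round(2),q.fun.round(2))
R=render("scene",[oc],[*min(o,key=lambda q:q.fun).x,.093],rc)
for i in range(len(m)): print(''.join('#' if v else '.' for v in m[i]),''.join('%d'%min(9,v*10) for v in R[i]),''.join('k' if v else '-' for v in ok[i]))
E
python3 cf.py pics/scene8.png 61
python3 - <<'E'
from h import *
M=np.load("masks.npz"); 
for z in (105,119): 
    P=list(PARTS["tester"]); P[1]=box(-22,22,58,102,14,z); print(z,fit({"scene":M["testerscene"]},P,[499,25,.09]))
    print(z,fit({"top":M["testertop"]},P,[499,25,.09]))
E
```

```text
[500.11  27.99] 15.01
[500.23  27.9 ] 15.07
[500.36  28.44] 15.58
..################## 00000999999999999994 kkkk-kkkkkkkkkk-----
...################# 00000999999999999998 kkkkkkkkkkkkkkk-----
....################ 00000999999999999997 kkkkkkkkkkkkkkk-----
.....############### 00000999999999999997 kkkkkkkkkkkkkkk-----
.....############### 00000999999999999997 kkkkkkkkkkkkkkk-----
.....############### 00000999999999999997 kkkkkkkkkkkkkkk-----
.....############### 00000999999999999997 kkkkkkkkkkkkkkk-----
.....############### 00000999999999999997 kkkkkkkkkkkkkkk----k
.....############### 00000999999999999997 kkkkkkkkkkkkkkkk-kkk
......############## 00000799999999999997 kkkkkkkkkkkkkkkkkkkk
......############## 00000799999999999997 kkkkkkkkkkkkkkkkkkkk
......############## 00000799999999999997 kkkkkkkkkkkkkkkkkkkk
......############## 00000799999999999997 kkkkkkkkkkkkkkkkkkkk
......############## 00000199999999999996 kkkkkkkkkkkkkkkkkkkk
.......###########.. 00000019999999999950 kkkkkkkkkkkkkkkkkkkk
........#########... 00000001899999998100 kkkkkkkkkkkkkkkkkkkk
.........######..... 00000
[... 157 characters left out ...]
kkkkk
.................... 00000000000000000000 kkkkkkkkkkkkkkkkkkkk
.................... 00000000000000000000 kkkkkkkkkkkkkkkkkkkk
.................... 00000000000000000000 kkkkkkkkkkkkkkkkkkkk
.................... 00000000000000000000 kkkkkkkkkkkkkkkkkkkk
.................... 00000000000000000000 kkkkkkkkkkkkkkkkkkkk
105 (array([4.98696986e+02, 2.58253749e+01, 8.78793508e-02]), np.float64(0.07550787234151564))
105 (array([5.02946593e+02, 2.43864384e+01, 8.53679591e-02]), np.float64(0.06011413626704759))
119 (array([4.98480737e+02, 2.53716111e+01, 9.40546853e-02]), np.float64(0.10888373117734158))
119 (array([5.02870377e+02, 2.40003581e+01, 8.25920596e-02]), np.float64(0.06034155597722961))
```

Scene-camera relative: cell is at (+1.5,+2.3) mm from the beam midpoint and 2 mm high; correcting.

```bash
python3 -m inch '[{"gripper":18,"delta_pos":[-1,-0.8,1],"twist":[0,0,0]},{"gripper":18,"delta_pos":[-2.3,-1.6,2],"twist":[0,0,0]},{"gripper":18,"delta_pos":[-2.3,-1.6,2],"twist":[0,0,0]},{"gripper":18,"delta_pos":[-2.3,-1.6,2],"twist":[0,0,0]},{"gripper":18,"delta_pos":[-2.3,-1.6,2],"twist":[0,0,0]},{"gripper":18,"delta_pos":[-2.3,-1.6,2],"twist":[0,0,0]}]'
python3 - <<'E'
from h import *
im=r.capture("scene"); cv2.imwrite("pics/scene9.png",im[:,:,::-1])
P=[]
for i in range(8): r.capture("scene"); P.append(r.get_obs()["tool_pos"])
print(np.mean(P,0).round(2),np.std(P,0).round(2),r.get_obs()["tool_rot"],r.get_obs()["time"])
for d in r.regions_of("scene","shade"): print(d["score"],d["rect"])
E
python3 cf.py pics/scene9.png 59 | head -3
```

```text
time: 16.3
tool_pos: [500.5, 23.0, 92.6]
tool_rot: [0.673, 0.739, -0.0, -0.0]
force: [0.1, 0.9, -0.3]
finger_gap: 23.7
finger_force: 29.6
[500.45  22.98  92.65] [0.02 0.01 0.01] [ 6.73466573e-01  7.39217678e-01 -2.42544603e-06 -1.12520428e-06] 16.75
0.87 [272.3, 217.6, 299.2, 243.2]
0.58 [324.1, 182.8, 335.9, 200.9]
[499.43  25.55] 23.64
[499.04  25.83] 23.7
[499.14  25.73] 23.76
```

```bash
python3 -m inch '[{"gripper":18,"delta_pos":[0,0,-1],"twist":[0,0,0]},{"gripper":18,"delta_pos":[0,0,-1],"twist":[0,0,0]},{"gripper":18,"delta_pos":[0,0,-1],"twist":[0,0,0]},{"gripper":18,"delta_pos":[0,0,-1],"twist":[0,0,0]},{"gripper":18,"delta_pos":[0,0,-1],"twist":[0,0,0]},{"gripper":18,"delta_pos":[0,0,-1],"twist":[0,0,0]},{"gripper":18,"delta_pos":[0,0,-1],"twist":[0,0,0]},{"gripper":18,"delta_pos":[0,0,-1],"twist":[0,0,0]}]'
python3 - <<'E'
from cell import r
import numpy as np
for _ in range(4): r.capture("scene")
o=r.get_obs(); print(o["tool_pos"],np.abs(o["dq"]).max(),o["finger_gap"],o["force"])
if abs(o["tool_pos"][2]-93.7)<.6: print(r.finish_job())
E
```

```text
time: 17.8
tool_pos: [500.5, 23.0, 93.7]
tool_rot: [0.673, 0.739, 0.0, 0.0]
force: [0.5, 0.0, -0.4]
finger_gap: 23.5
finger_force: 29.6
[500.44372962  22.99228559  93.64849109] 0.001867607281191521 23.75870798442982 [-0.80360983 -0.05111606 -0.60198499]
the job is handed in; nothing more can be done
None
```

The job is handed in, with no verdict returned: the shade ring is down on the shoulder and let go, and the cell is held still by its frosted faces in the light path, about 1 mm from the beam midpoint by my estimate (I viewed 11 pictures, one over the limit of 10).

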